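# Bring the lidded jar of a parts carousel to the front and hold it there

### The job

First press the carousel's brake pedal down to its stop, so that it snaps over and stays down and the brake is off, before the carousel is turned. Then take the carousel by the upright black handle at its centre and turn it until the one jar with a lid stands squarely at the front, in line with the pedal. Finish still gripping the handle, holding the carousel still with the pedal down; do not disturb the loose things lying around.

Things in the scene. Friction and masses are not known exactly. Their poses are not given: they have to be found in the camera images.
- stand: Fixed grey stand of the carousel: disc 160 mm across and 12 mm thick with a 66 mm wide tongue that runs out along its -x side to 176 mm from the centre and carries the brake pedal. Origin: on the carousel's vertical axis, on the desk; z up. Its -x axis points to the front, through the middle of the pedal. Stands anywhere in a patch of some 8 cm, turned up to 0.3 rad either way.
- carousel (a joint): Turn of the carousel about the vertical axis of the stand, rad, positive counterclockwise from above, without end stops. 0 (or any whole turn) = the lidded jar stands exactly at the front, over the stand's -x axis. Starts anywhere but at the front. With the brake on it is held by about 1 N m or more; with the brake off it turns with about 0.04 N m of friction and stays where it is left.
- jar (a point): Middle of the top of the lidded jar's knob, 50 mm from the carousel's axis and 112 mm above the desk; turns with the carousel. The carousel is a steel flange 176 mm across (top 30 mm above the desk), an aluminium tray 140 mm across (top 50 mm above the desk) and six grey round jars spaced evenly on it, fixed to it. Five jars are open, 33 mm across, tops 86 mm above the desk; the sixth has an overhanging lid 36 mm across with a small round knob, top 112 mm above the desk.
- handle (a point): Black upright blade handle on a steel post 18 mm across in the middle of the carousel, fixed to it: 52 mm long (its x), 16 mm thick (its y), 36 mm tall (z), edges rounded. This point: the blade's centre, on the carousel's axis, 152 mm above the desk (top 170, underside 134). At carousel joint 0 its axes are those of the stand; its long direction always lies on the line from the axis to the lidded jar (the jar on its -x side). Grip it from above across its 16 mm.
- pedal (a joint): Brake pedal, rad: 0 (give or take 0.02) = up (brake shoe pressed on the flange by the spring), grows as it is pressed, 0.30 = down on its stop. Over-centre spring: pressing at the pad takes about 6 to 8 N at first, falling to nothing at 0.20; beyond that the pedal is pulled down to its stop and stays there by itself, shoe lifted off the flange.
- pedal_pad (a point): Point to press on the pedal: middle of the top of its ribbed rubber pad (52 x 42 mm), 50 mm out from the hinge. The hinge is level, along the stand's y, at 101 mm in front of the axis and 36 mm above the desk. The point is 57 mm above the desk and 147 mm in front of the axis when the pedal is up, 42 mm above the desk and 151 mm in front when it is down on its stop.
- solder_reel: Loose reel of solder wire with copper-coloured flanges, standing on a flange, 56 mm across, 29 mm tall. Origin: centre of its underside. Leave alone.
- tape_measure: Loose yellow pocket tape measure standing on edge, 35 x 80 x 62 mm. Origin: centre of the underside. Leave alone.

How it is judged:
By the outcome, as a careful person would: the job done as asked, in the order asked, and still so for the second after the job is handed in, while the arm keeps its last pose, push and grip.
It also fails if it takes over 59 s, if anything falls off the work surface, if the arm or the gripper's body presses on something with over 40 N, if the wrist force passes 120 N, or if a joint passes its speed limit or range.

### The arm

A 7-joint arm with a two-finger parallel gripper is mounted at the origin on the work surface; the furniture and walls round the work are solid. World frame = base frame: x ahead of the robot, y to its left, z up, the work surface at z = 0. Lengths are in m, angles in rad, forces in N, time in s.
With the tool pointing down it reaches from about 0.4 to 0.875 m from the base axis. Payload 19.3 kg.
Tool frame: the origin (TCP) lies at the centre of the arm's flange, where the gripper is bolted on; the fingertips stand 173 mm ahead of it and the grasp point (between the pads) lies 155 mm ahead of it (bot.grip_point_offset is the distance from the TCP to the grasp point, in m); z points along the fingers, x is the direction in which the jaws open and shut, and the axes are right-handed (so a half turn about z gives the same grasp; the last joint's range is limited). The gripper opens to 85 mm and grips with 20 to 120 N. Pads are 22 mm wide; open, the fingers measure 114 mm over their backs; the gripper's body (76 mm by 85 mm) begins 54 mm behind the grasp point. The pads swing forward as they close: fully open they stand 13 mm farther back than shut.
Start: joints at [1.063, 0.521, -0.036, 1.599, 0.021, 1.021, -0.113], TCP at [0.265, -0.566, 0.405] pointing down, gripper open.
Joint ranges: [-2.91, 2.91], [-0.3, 2.13], [-1.5, 1.42], [0.17, 2.43], [-1.26, 4.41], [0.16, 1.93], [-2.52, 2.52]. Speed limits (rad/s): [1.89, 1.89, 2.39, 2.39, 3.01, 3.01, 3.01].

### API

Orientations are given as [roll, pitch, yaw] about the fixed x, y, z axes, in that order (R = Rz(yaw) Ry(pitch) Rx(roll)).
In Python, from workcell import bot gives the robot as it stands.
- The arm moves only by the tool step_arm, never from a script. Its argument "plan" is a list that holds one entry, the list of rows, each a list of 4 numbers: the shift along the world's x, y, z in cm, then the turn about the world's z in rad. A call has 1 to 12 rows; each row is the pose to reach, as a shift and turn from the pose measured when the call began; what a row does not reach only later rows make up. A row lasts 1/12 s, in which the tool goes at most 41.7 mm and 7.16 degrees, less where a joint would pass 70% of its speed; a pose out of reach is approached as far as the arm can. A call with a gripper value outside its range is refused whole. "jaw" is the closure, from 0 (fully open) to 1 (shut), set as the call begins (left out, the last holds). The fingers move at their own pace and stop on an object; "force" is the grip in N (left out, the last holds). Time passes only in rows, so rows that repeat a pose let the fingers close. It gives the time, the measured TCP pose, the force and the opening at its end, in the units of the state.
- bot.observe(): the state, without advancing time (a new reading comes with each control period).
- bot.grab_frame(name): name is "side" or "top" or "wrist"; returns a dict with "pixels" (420x560x3 uint8, blue, green, red), "mtx" (3x3 intrinsics, pixels), "R" (3x3) and "t" (3): a world point X has camera coordinates R X + t. Camera axes: x right, y down, z forward; pixel columns grow to the right and rows downward; lengths in m; the calibration is good to about 2 mm. A picture is of the moment at which its call begins. There is no depth.
- bot.job_done(): hands the job in, once; it reports no verdict.
The state is a dict: "clock": time; "qpos": joint angles; "qd": joint speeds; "joint_efforts": joint torques, N m; "position": TCP position; "tool_rot": TCP orientation; "force": force on the tool from outside, world axes, zero at the start; "moment": the same for the moment, N m; "grip_width": finger opening in m.
Only numpy, scipy, OpenCV 4.12 (cv2) and the standard library are available. Lean on these libraries where they do the work, as an engineer would, in place of code of your own. Each camera call takes 0.05 s, during which the arm holds its last target.

## Working session

There is one attempt and no reset: what is moved stays moved. The work goes in short steps, Python scripts to look and compute and a tool call to move; the robot and the scene stay as the last step left them, time stands still between calls to the robot, and variables do not carry over. Pictures are saved under pics/ and viewed, and the job is handed in when it is done.

Besides the shell and the picture viewer there is one more tool, called after ">>>" by a JSON object that holds its "op" and its "data", one argument or row to a line. step_arm: Moves the arm, as the interface text tells. Its arguments: {"type":"object","properties":{"plan":{"type":"array"},"jaw":{"type":"number"},"force":{"type":"number"}},"required":["plan"]}

```bash
mkdir -p pics && python3 - <<'E'
from workcell import bot
import cv2,pickle
d={}
for n in ["side","top"]:
    f=bot.grab_frame(n); d[n]=f
    cv2.imwrite(f"pics/{n}0.png",f["pixels"])
    print(n,f["mtx"].tolist(),f["R"].round(4).tolist(),f["t"].round(4).tolist())
pickle.dump(d,open("f0.pkl","wb"))
s=bot.observe();print(s)
E
```

```text
side [[417.01285768648, 0.0, 279.6599808482056], [0.0, 417.01285768648, 214.87018135800614], [0.0, 0.0, 1.0]] [[-0.0295, -0.9996, -0.0019], [-0.8306, 0.0255, -0.5563], [0.5561, -0.0149, -0.831]] [0.1205, 0.4766, 0.6851]
top [[383.36571836538076, 0.0, 278.44586897213617], [0.0, 383.36571836538076, 205.48675152006214], [0.0, 0.0, 1.0]] [[0.0085, -1.0, 0.0051], [-0.9959, -0.0089, -0.0905], [0.0905, -0.0043, -0.9959]] [0.1022, 0.5063, 0.9151]
{'clock': 0.1, 'qpos': array([ 1.06276054,  0.52195558, -0.03627701,  1.59995231,  0.02121311,
        1.02109437, -0.11281942]), 'qd': array([ 0.00015289, -0.00348183,  0.00051156, -0.00226304,  0.00030967,
       -0.00049614,  0.00186231]), 'joint_efforts': array([ 7.59201532e-03, -9.28485632e+01,  1.98633313e+00, -3.70527005e+01,
        1.82976091e-02,  5.39248955e-03,  7.16121349e-05]), 'position': array([ 0.2648908 , -0.56595185,  0.40418256]), 'tool_rot': array([ 3.14148485e+00,  1.01912217e-03, -1.13302783e+00]), 'force': array([-0.66884843,  0.50406958,  0.50073041]), 'moment': array([ 0.00595516, -0.0290285 , -0.03306343]), 'grip_width': 0.08547553780032348}
```

View pics/side0.png

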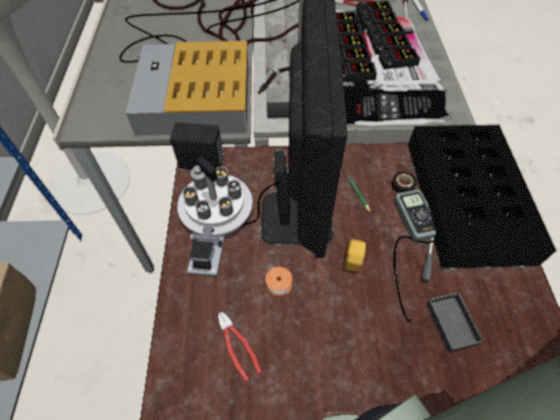

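View pics/top0.png

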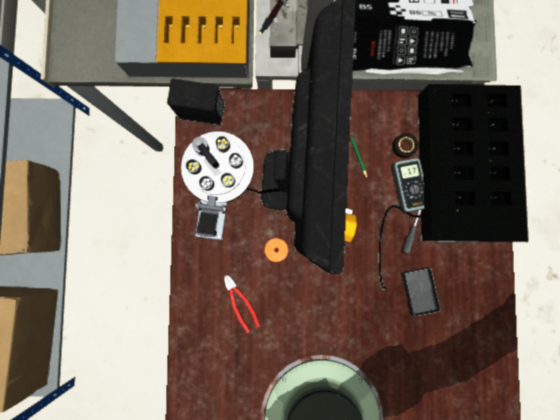

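```bash
cat > h.py <<'E'
import pickle,numpy as np,cv2
def proj(f,X):
    X=np.atleast_2d(X); c=X@np.array(f["R"]).T+np.array(f["t"]); p=c@np.array(f["mtx"]).T; return p[:,:2]/p[:,2:]
def back(f,uv,z):
    R=np.array(f["R"]);t=np.array(f["t"]);d=R.T@np.linalg.solve(np.array(f["mtx"]),[uv[0],uv[1],1]);c=-R.T@t
    return c+d*(z-c[2])/d[2]
E
python3 - <<'E'
from h import *
d=pickle.load(open("f0.pkl","rb"))
for n,(x,y,w,h) in {"side":(150,110,130,170),"top":(150,70,130,180)}.items():
    cv2.imwrite(f"pics/{n}0c.png",cv2.resize(d[n]["pixels"][y:y+h,x:x+w],None,fx=3.3,fy=3.3,interpolation=cv2.INTER_CUBIC))
f=d["top"]
print("flange ctr est",back(f,(217,166),.03))
print("reel",back(f,(276,250),.029),"tape",back(f,(349,227),.06), "monitor base corners",back(f,(265,150),0.01),back(f,(265,207),.01))
for z in (.3,.4,.5): print("mon top?",z,back(f,(290,210),z),back(f,(320,20),z),back(f,(335,270),z), proj(d["side"],back(f,(335,270),z)))
E
```

```text
flange ctr est [0.60045392 0.25784626 0.03      ]
reel [0.39733468 0.11157592 0.029     ] tape [ 0.45298385 -0.05868335  0.06      ] monitor base corners [0.64621229 0.14149192 0.01      ] [0.50250347 0.13981389 0.01      ]
mon top? 0.3 [0.47259705 0.08785745 0.3       ] [0.81609256 0.03583522 0.3       ] [0.37126095 0.01097857 0.3       ] [[343.30770534 215.94188889]]
mon top? 0.4 [0.4646655  0.09132114 0.4       ] [0.75584536 0.04722209 0.4       ] [0.37876327 0.0261512  0.4       ] [[340.72038667 170.55534665]]
mon top? 0.5 [0.45673395 0.09478483 0.5       ] [0.69559816 0.05860896 0.5       ] [0.38626558 0.04132383 0.5       ] [[337.28637808 110.31623591]]
```

View pics/side0c.png

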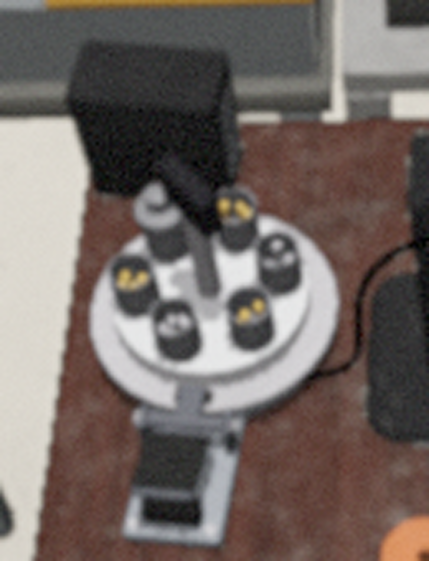

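View pics/top0c.png

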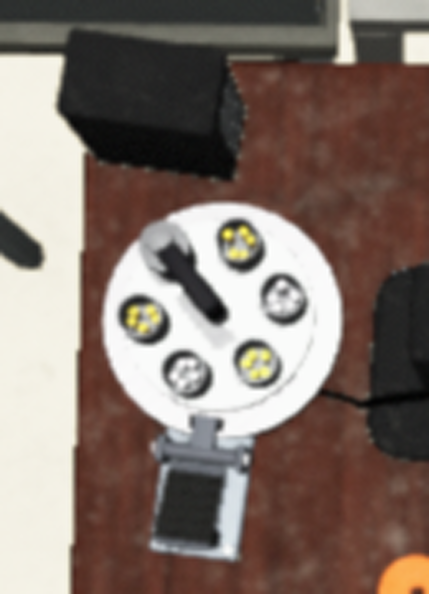

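```bash
cat > fit.py <<'E'
from h import *
from scipy.optimize import least_squares
d=pickle.load(open("f0.pkl","rb"))
off={"top":(150,70),"side":(150,110)}
J={"top":[(145,318),(187,372),(259,362),(285,298),(241,243)],"side":[(132,272),(178,318),(250,307),(280,248),(237,207)]}
P={"top":(188,508),"side":(173,468)}
obs=[]
def world(p,X):
    x,y,a=p; X=np.array(X); c,s=np.cos(a),np.sin(a)
    return np.array([x+c*X[0]-s*X[1],y+s*X[0]+c*X[1],X[2]])
def res(p):
    r=[]
    for n in J:
        f=d[n];o=np.array(off[n])
        for k,uv in enumerate(J[n]):
            th=p[3]+np.pi+(k+1)*np.pi/3
            X=world((p[0],p[1],p[2]),[.05*np.cos(th),.05*np.sin(th),.086])
            r+=list(proj(f,X)[0]-(np.array(uv)/3.3+o))
        r+=list(proj(f,world(p[:3],[-.147,0,.057]))[0]-(np.array(P[n])/3.3+o))
    return r
if __name__=="__main__":
    best=None
    for j0 in np.arange(-3,3.1,.5):
        s=least_squares(res,[.6,.26,0,j0],loss="soft_l1")
        if best is None or s.cost<best.cost: best=s
    print(best.x,best.cost);print(np.array(res(best.x)).reshape(2,-1,2).round(1).tolist())
    p=best.x
    for n in("top","side"):
        f=d[n];im=cv2.resize(f["pixels"],None,fx=4,fy=4,interpolation=cv2.INTER_CUBIC)
        def dot(X,c): 
            u=proj(f,world(p[:3],X))[0]*4+1.5; cv2.circle(im,tuple(int(v) for v in u),3,c,-1)
        for t in np.arange(0,6.28,.1): dot([.088*np.cos(t),.088*np.sin(t),.03],(0,0,255))
        th=p[3]+np.pi
        dot([.05*np.cos(th),.05*np.sin(th),.112],(0,255,0))
        for s in(-.026,.026): dot([s*np.cos(th),s*np.sin(th),.17],(255,0,255))
        for a,b in((-.176,.033),(-.176,-.033)):dot([a,b,.012],(255,255,0))
        dot([-.147,0,.057],(0,255,255))
        ox,oy=off[n];cv2.imwrite(f"pics/{n}_fit.png",im[oy*4:oy*4+600 if n=="side" else oy*4+720,ox*4:ox*4+520][-600:])
    print("pad",world(p[:3],[-.147,0,.057]),"jar ang",th)
E
python3 fit.py
```

```text
[ 0.59570498  0.25369872 -0.12731512 -2.33082487] 4.398143315841249
[[[-0.5, 0.2], [0.1, 0.7], [-0.1, 0.5], [0.2, -0.2], [0.1, -0.1], [0.6, 3.2]], [[0.6, -0.6], [-0.5, -0.7], [0.4, -0.9], [-0.0, 0.0], [-0.1, -0.5], [-0.7, -0.1]]]
pad [0.44989474 0.27236353 0.057     ] jar ang 0.810767780856227
```

View pics/top_fit.png

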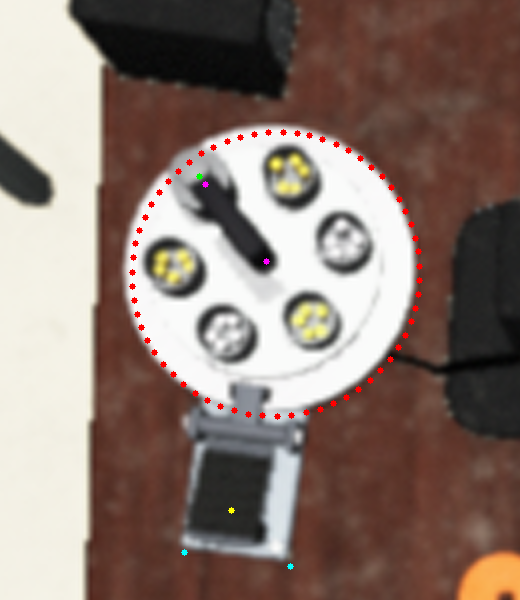

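View pics/side_fit.png

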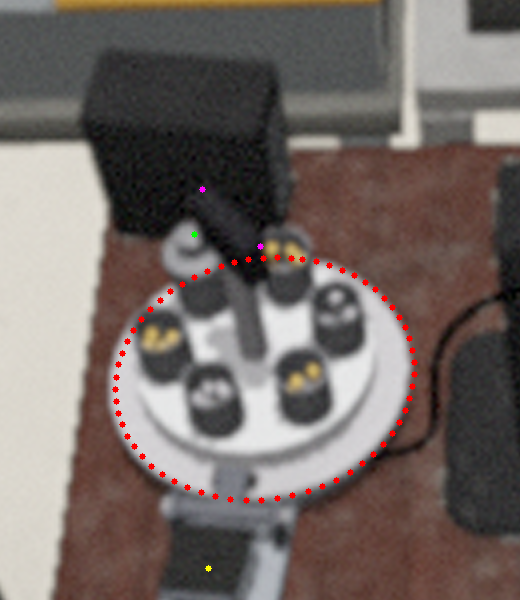

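```bash
python3 - <<'E'
from h import *
from workcell import bot
d=pickle.load(open("f0.pkl","rb"))
for n in d: print(n,-np.array(d[n]["R"]).T@np.array(d[n]["t"]))
a=cv2.resize(d["side"]["pixels"][0:270,240:380],None,fx=2.2,fy=2.2)
b=cv2.resize(d["top"]["pixels"][0:290,240:380],None,fx=2.05,fy=2.05)
h=max(a.shape[0],b.shape[0]);a=cv2.copyMakeBorder(a,0,h-a.shape[0],0,10,0);b=cv2.copyMakeBorder(b,0,h-b.shape[0],0,0,0)
cv2.imwrite("pics/mon.png",np.hstack([a,b]))
f=bot.grab_frame("wrist");cv2.imwrite("pics/w0.png",f["pixels"]);print(-f["R"].T@f["t"],f["R"].round(3).tolist(),f["mtx"][0][0])
E
```

```text
side [0.01849131 0.11843242 0.83466609]
top [0.42051987 0.11059943 0.95658266]
[ 0.32505814 -0.53806166  0.37468033] [[0.424, -0.906, -0.0], [-0.874, -0.409, 0.263], [-0.239, -0.112, -0.965]] 291.2458429025559
```

View pics/mon.png

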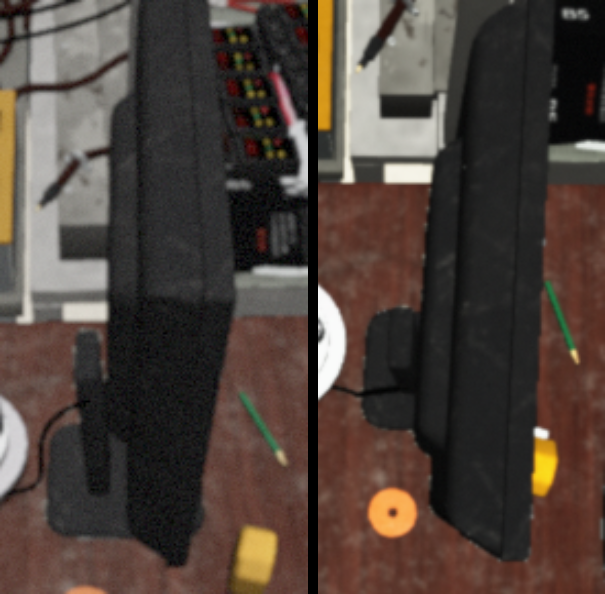

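View pics/w0.png

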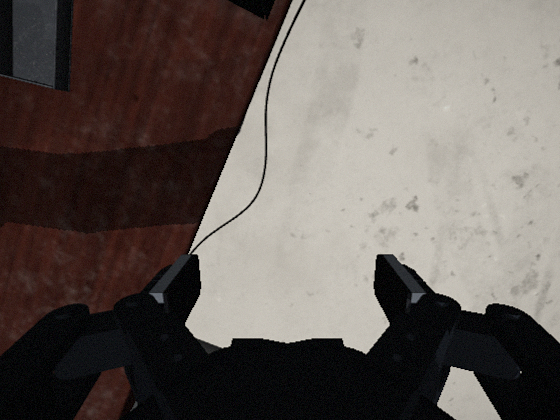

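```bash
cat >> h.py <<'E'
def tri(obs):
    A=[];b=[]
    for f,uv in obs:
        R=np.array(f["R"]);c=-R.T@np.array(f["t"]);v=R.T@np.linalg.solve(np.array(f["mtx"]),[uv[0],uv[1],1]);v/=np.linalg.norm(v)
        M=np.eye(3)-np.outer(v,v);A.append(M);b.append(M@c)
    A=np.vstack(A);b=np.hstack(b);X,*_=np.linalg.lstsq(A,b,rcond=None);return X,np.linalg.norm(A@X-b)
E
python3 - <<'E'
from h import *
d=pickle.load(open("f0.pkl","rb"))
t,s=d["top"],d["side"]
print("near R top",tri([(s,(346.8,135.5)),(t,(343,270))]))
print("near L top",tri([(s,(289.5,134)),(t,(296,238))]))
for z in(.35,.4,.45,.5,.55): print(z,back(s,(346.8,135.5),z),back(t,(343,272),z))
print("reel",tri([(s,(279,277)),(t,(276,250))]))
# black box: top corners
print("box", [back(t,(170,82),z)[:2].round(3).tolist()for z in(.1,.15)],tri([(s,(174,141)),(t,(168,101))]), tri([(s,(219,141)),(t,(217,109))]))
E
```

```text
near R top (array([0.3834673 , 0.02536556, 0.46145498]), np.float64(0.0001742506195325483))
near L top (array([0.42398532, 0.08878854, 0.42556952]), np.float64(0.007189423201261671))
0.35 [ 0.49244707 -0.00226364  0.35      ] [0.37201713 0.00604722 0.35      ]
0.4 [0.44355199 0.01018782 0.4       ] [0.37601516 0.01466536 0.4       ]
0.45 [0.3946569  0.02263929 0.45      ] [0.38001319 0.02328349 0.45      ]
0.5 [0.34576182 0.03509076 0.5       ] [0.38401123 0.03190162 0.5       ]
0.55 [0.29686674 0.04754222 0.55      ] [0.38800926 0.04051976 0.55      ]
reel (array([0.39743615, 0.11085122, 0.03371893]), np.float64(0.0010181227083016836))
box [[0.782, 0.36], [0.761, 0.345]] (array([0.73937649, 0.36002749, 0.0931599 ]), np.float64(0.0063149753210333375)) (array([0.71397259, 0.24477278, 0.11523952]), np.float64(0.0035200013200163346))
```

>>> {"op": "step_arm", "data": {
  "plan": [
    [[0, 0, 3, 0], [0, 0, 7, 0.03], [0, 0, 11, 0.06], [0, 0, 15, 0.1], [0, 0, 19, 0.14], [0, 0, 23, 0.18], [0, 0, 27, 0.22], [0, 0, 29, 0.25], [0, 0, 30, 0.25], [0, 0, 30, 0.25]]
  ],
  "jaw": 1
}}

```text
clock: 0.98
position: [0.2648, -0.5658, 0.7063]
tool_rot: [3.141, -0.002, -0.883]
force: [0.2, 1.1, -0.2]
grip_width: -0.0
```

>>> {"op": "step_arm", "data": {
  "plan": [
    [[0.6, 2, 0, 0], [1.8, 5.6, 0, 0], [3, 9.2, 0, 0], [4.2, 12.8, 0, 0], [5.4, 16.4, 0, 0], [6.6, 20, 0, 0], [7.8, 23.6, 0, 0], [9, 27.2, 0, 0], [10.2, 31, 0, 0], [11.4, 34.6, 0, 0], [12.6, 38.2, 0, 0], [13.2, 40, 0, 0]]
  ]
}}

```text
clock: 1.98
position: [0.3974, -0.1617, 0.7055]
tool_rot: [3.141, -0.001, -0.879]
force: [1.1, -0.8, -0.3]
grip_width: -0.0002
```

```bash
python3 - <<'E'
from workcell import bot
import cv2
print(bot.observe()["qpos"].round(2),bot.observe()["position"])
for n in("wrist","side"):
    f=bot.grab_frame(n);cv2.imwrite(f"pics/{n}1.png",f["pixels"])
E
```

```text
[ 0.61  0.02 -0.37  1.52  0.01  1.59 -0.64] [ 0.39742323 -0.16171631  0.70550299]
```

View pics/wrist1.png

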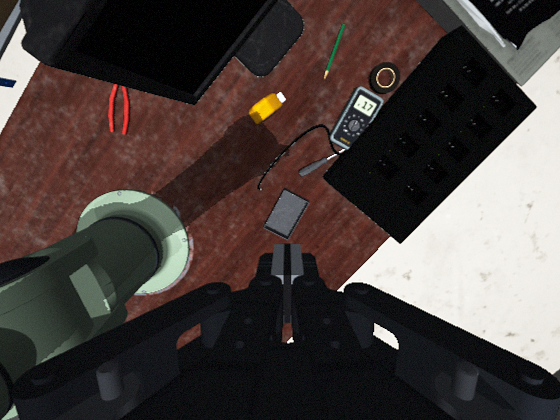

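View pics/side1.png

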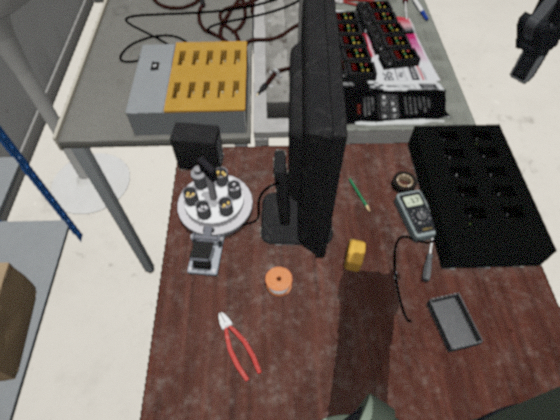

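>>> {"op": "step_arm", "data": {
  "plan": [
    [[-0.5, 2.5, 0, 0], [-1, 6, 0, 0], [-1, 9.7, 0, 0], [-1, 13.4, 0, 0], [-1, 17.1, 0, 0], [-1, 20.8, 0, 0], [-1, 24.5, 0, 0], [-0.5, 28.2, 0, 0], [0, 31.9, 0, 0], [0, 35.6, 0, 0], [0, 39.3, 0, 0], [0, 41, 0, 0]]
  ]
}}

```text
clock: 3.08
position: [0.3971, 0.2503, 0.7043]
tool_rot: [3.14, 0.0, -0.876]
force: [-0.0, -0.4, 0.6]
grip_width: 0.0
```

```bash
python3 - <<'E'
from workcell import bot
import cv2
print(bot.observe()["qpos"].round(2),bot.observe()["position"],bot.observe()["force"])
for n in("wrist",):
    f=bot.grab_frame(n);cv2.imwrite(f"pics/{n}2.png",f["pixels"])
E
```

```text
[ 0.07  0.15 -0.88  1.43  0.12  1.62 -1.68] [0.3971218  0.25029401 0.70425258] [-0.03479914 -0.4219325   0.62360153]
```

View pics/wrist2.png

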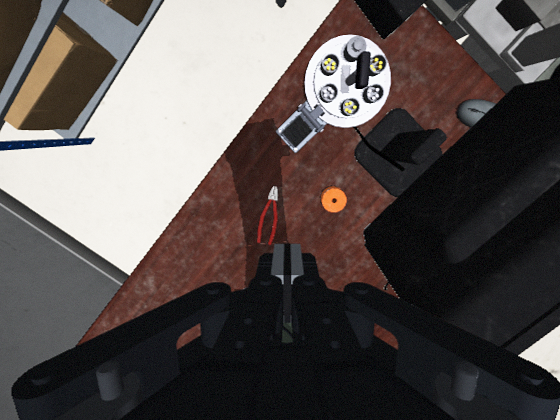

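>>> {"op": "step_arm", "data": {
  "plan": [
    [[0.2, 0, -2, 0], [0.4, 0, -5.5, 0], [0.6, 0, -9, 0], [0.8, 0, -12.5, 0], [1, 0, -16, 0], [1, 0, -19.5, 0], [1, 0, -23, 0], [1, 0, -25, 0], [1, 0, -26, 0], [1, 0, -26, 0]]
  ]
}}

```text
clock: 3.97
position: [0.407, 0.2505, 0.442]
tool_rot: [3.136, 0.002, -0.874]
force: [-0.1, -0.3, -0.4]
grip_width: -0.0001
```

```bash
python3 - <<'E'
from workcell import bot
import cv2,pickle
print(bot.observe()["qpos"].round(2),bot.observe()["position"],bot.observe()["force"])
for n in("wrist",):
    f=bot.grab_frame(n);cv2.imwrite(f"pics/{n}3.png",f["pixels"])
    pickle.dump(f,open("w3.pkl","wb"))
    cv2.imwrite("pics/w3c.png",cv2.resize(f["pixels"][0:200,230:480],None,fx=3,fy=3,interpolation=cv2.INTER_CUBIC))
E
```

```text
[ 0.    0.34 -0.85  1.9   0.29  1.04 -1.84] [0.40700861 0.2505439  0.44197801] [-0.12143089 -0.28315858 -0.40532795]
```

View pics/wrist3.png

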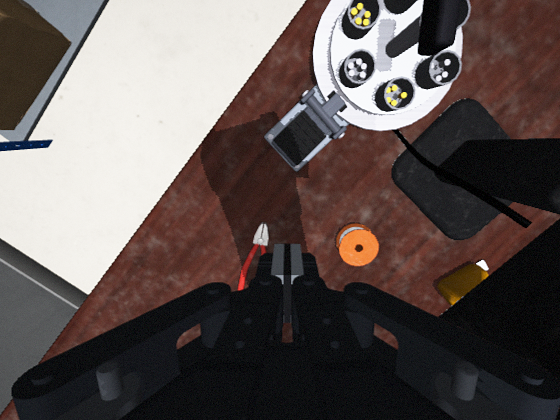

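View pics/w3c.png

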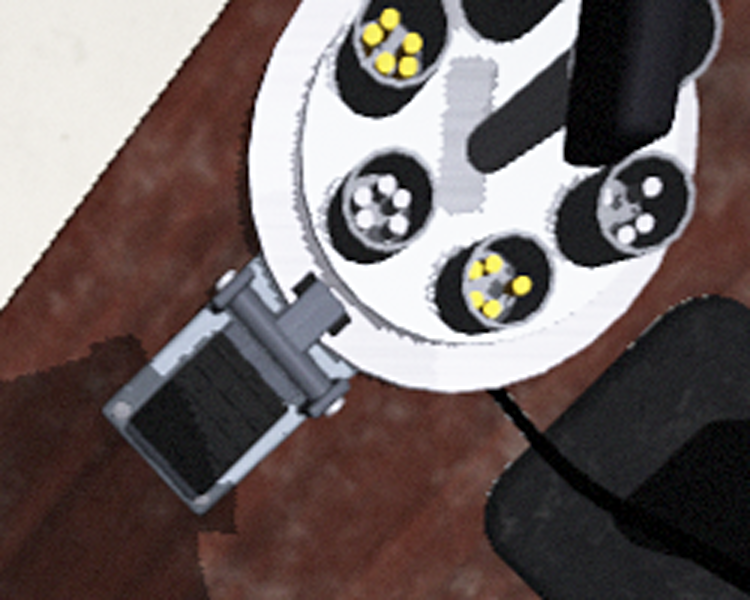

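```bash
cat > fit2.py <<'E'
from h import *
from fit import world,J,off,d
from scipy.optimize import least_squares
w=pickle.load(open("w3.pkl","rb"))
W=lambda u:np.array(u)/3+np.array((230,0))-1/3
jw={1:(402,38),2:(388,200),3:(508,280),4:(648,203)}
fx=[((282,342),(-.101,0,.036)),((105,409),(-.176,.033,.012)),((200,514),(-.176,-.033,.012))]
tops=[((182,553),(-.176,.033,.012)),((290,557),(-.176,-.033,.012))]
def jar(p,k,z=.086):
    th=p[3]+np.pi+k*np.pi/3
    return world(p[:3],[.05*np.cos(th),.05*np.sin(th),z])
def res(p,all=True):
    r=[]
    for k,u in jw.items(): r+=list(proj(w,jar(p,k))[0]-W(u))
    for u,X in fx: r+=list(proj(w,world(p[:3],X))[0]-W(u))
    if all:
        for n in J:
            for k,uv in enumerate(J[n]): r+=list(.7*(proj(d[n],jar(p,k+1))[0]-(np.array(uv)/3.3+off[n])))
    return r
for a in(True,False):
    s=least_squares(lambda p:res(p,a),[.596,.254,-.127,-2.33],loss="soft_l1")
    print(s.x.round(4),s.cost);print(np.array(res(s.x,a)).reshape(-1,2).round(1).tolist())
    p=s.x; print("pad",world(p[:3],[-.147,0,.057]),"resid",proj(w,world(p[:3],[-.147,0,.057]))[0]-W((209,411)))
E
python3 fit2.py
```

```text
[ 0.5989  0.2564 -0.1291 -2.3226] 13.440694448955341
[[0.7, -1.0], [1.6, 1.0], [1.2, 0.8], [-0.5, 0.6], [-0.4, 0.9], [-2.4, 0.4], [-0.8, 1.7], [-1.1, -0.7], [-0.7, -0.5], [-0.8, -0.7], [-0.7, -1.2], [-0.8, -1.1], [-0.4, -1.1], [-1.1, -1.3], [-0.5, -1.5], [-0.8, -0.8], [-0.9, -1.1]]
pad [0.45307669 0.27534612 0.057     ] resid [-3.34846558  4.71856217]
[ 0.5993  0.2572 -0.124  -2.3269] 5.2641300865942675
[[0.4, -1.9], [1.3, 0.2], [1.0, -0.0], [-0.6, -0.3], [-0.4, 0.5], [-2.3, 0.4], [-0.5, 1.5]]
pad [0.45340856 0.27538109 0.057     ] resid [-3.1898528   4.47921362]
```

>>> {"op": "step_arm", "data": {
  "plan": [
    [[1, 0.5, -1, 0], [2.5, 1.2, -3, 0], [4, 2, -5, 0], [4.9, 2.5, -8, 0], [4.9, 2.5, -11, 0], [4.9, 2.5, -14, 0], [4.9, 2.5, -16.5, 0], [4.9, 2.5, -18, 0], [4.9, 2.5, -18.5, 0], [4.9, 2.5, -18.5, 0]]
  ]
}}

```text
clock: 4.85
position: [0.4567, 0.2761, 0.2589]
tool_rot: [3.138, 0.001, -0.875]
force: [0.3, -1.1, 0.6]
grip_width: 0.0001
```

```bash
python3 - <<'E'
from workcell import bot
import cv2,pickle
print(bot.observe()["qpos"].round(2),bot.observe()["position"],bot.observe()["force"])
for n in("wrist","side"):
    f=bot.grab_frame(n);cv2.imwrite(f"pics/{n}4.png",f["pixels"])
    if n=="side":cv2.imwrite("pics/s4c.png",cv2.resize(f["pixels"][140:290,140:300],None,fx=4,fy=4,interpolation=cv2.INTER_CUBIC))
E
```

```text
[-0.18  0.67 -0.66  1.93  0.59  0.75 -2.06] [0.45666213 0.27612979 0.25890575] [ 0.3243908  -1.08539973  0.59378171]
```

View pics/wrist4.png

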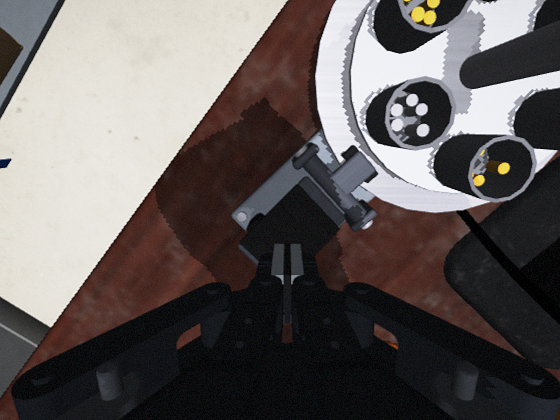

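View pics/s4c.png

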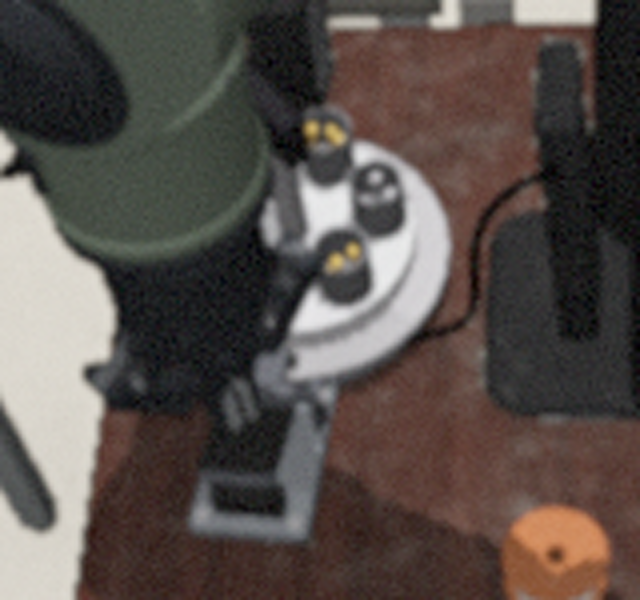

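>>> {"op": "step_arm", "data": {
  "plan": [
    [[0, 0, -1, 0], [0, 0, -2, 0], [0, 0, -2.6, 0], [0, 0, -2.9, 0], [0, 0, -3.1, 0], [0, 0, -3.3, 0], [-0.1, 0, -3.5, 0], [-0.1, 0, -3.6, 0]]
  ]
}}

```text
clock: 5.62
position: [0.4557, 0.2766, 0.224]
tool_rot: [3.14, 0.001, -0.874]
force: [-0.2, 1.3, 1.3]
grip_width: -0.0002
```

>>> {"op": "step_arm", "data": {
  "plan": [
    [[0, 0, -0.2, 0], [0, 0, -0.4, 0], [-0.1, 0, -0.6, 0], [-0.1, 0, -0.7, 0], [-0.1, 0, -0.7, 0]]
  ]
}}

```text
clock: 6.03
position: [0.4546, 0.2764, 0.2166]
tool_rot: [3.14, 0.001, -0.874]
force: [-0.1, -1.2, -0.5]
grip_width: 0.0003
```

>>> {"op": "step_arm", "data": {
  "plan": [
    [[0, 0, -0.15, 0], [0, 0, -0.3, 0], [0, 0, -0.4, 0], [0, 0, -0.4, 0]]
  ]
}}

```text
clock: 6.37
position: [0.4545, 0.2767, 0.2141]
tool_rot: [3.141, 0.0, -0.874]
force: [-9.8, -6.4, 39.2]
grip_width: 0.0001
```

```bash
python3 - <<'E'
from workcell import bot
import cv2,pickle
print(bot.observe()["qpos"].round(2),bot.observe()["position"],bot.observe()["force"])
for n in("wrist","side"):
    f=bot.grab_frame(n);cv2.imwrite(f"pics/{n}5.png",f["pixels"])
    if n=="side":cv2.imwrite("pics/s5c.png",cv2.resize(f["pixels"][140:290,140:300],None,fx=4,fy=4,interpolation=cv2.INTER_CUBIC))
E
```

```text
[-0.22  0.73 -0.6   1.95  0.66  0.66 -2.12] [0.45450665 0.27673652 0.21405993] [-9.7990365  -6.44784338 39.21596991]
```

View pics/wrist5.png

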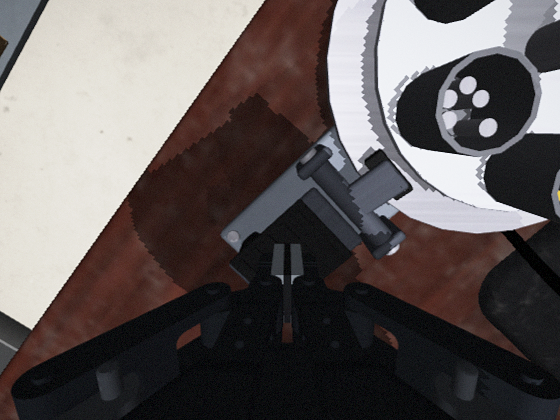

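View pics/s5c.png

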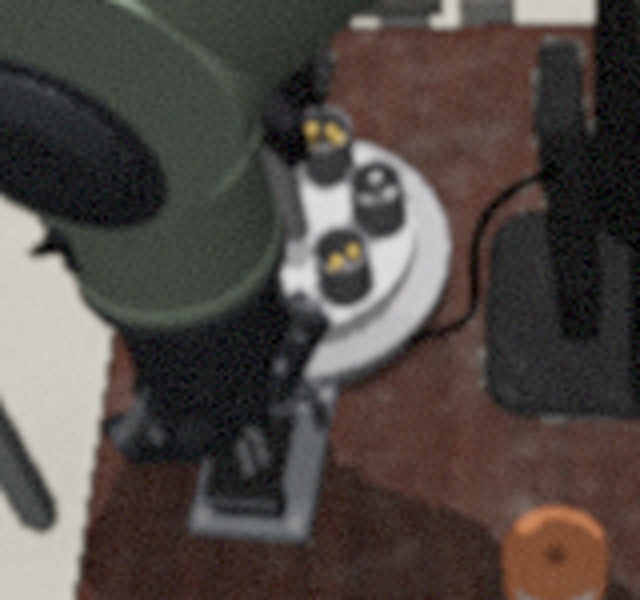

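>>> {"op": "step_arm", "data": {
  "plan": [
    [[0, 0, 1, 0], [0, 0, 3, 0], [0, 0, 6, 0], [0, 0, 9.5, 0], [0, 0, 13, 0], [1, 0, 16.5, 0], [2, -0.5, 20, 0], [3, -1.5, 22.5, 0], [4, -2, 23, 0], [4, -2, 23, 0], [4, -2, 23, 0]]
  ],
  "jaw": 0
}}

```text
clock: 7.38
position: [0.4946, 0.2563, 0.4434]
tool_rot: [3.14, 0.0, -0.875]
force: [-0.3, -0.0, 0.0]
grip_width: 0.0856
```

```bash
python3 - <<'E'
from workcell import bot
import cv2,pickle
print(bot.observe()["qpos"].round(2),bot.observe()["position"],bot.observe()["force"],bot.observe()["grip_width"])
f=bot.grab_frame("wrist");pickle.dump(f,open("w6.pkl","wb"))
cv2.imwrite("pics/w6.png",f["pixels"])
cv2.imwrite("pics/w6c.png",cv2.resize(f["pixels"][0:240,190:460],None,fx=2.5,fy=2.5,interpolation=cv2.INTER_CUBIC))
f=bot.grab_frame("side")
cv2.imwrite("pics/s6c.png",cv2.resize(f["pixels"][110:290,140:300],None,fx=3.3,fy=3.3,interpolation=cv2.INTER_CUBIC))
E
```

```text
[-0.01  0.47 -0.8   1.71  0.37  1.12 -1.79] [0.49462017 0.25631772 0.44342819] [-0.33972063 -0.02751602  0.02928991] 0.08562895369108747
```

View pics/w6c.png

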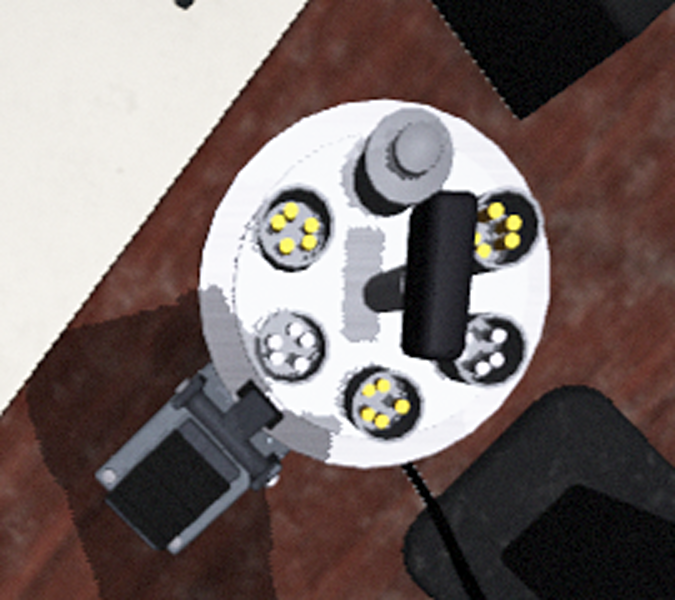

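View pics/s6c.png

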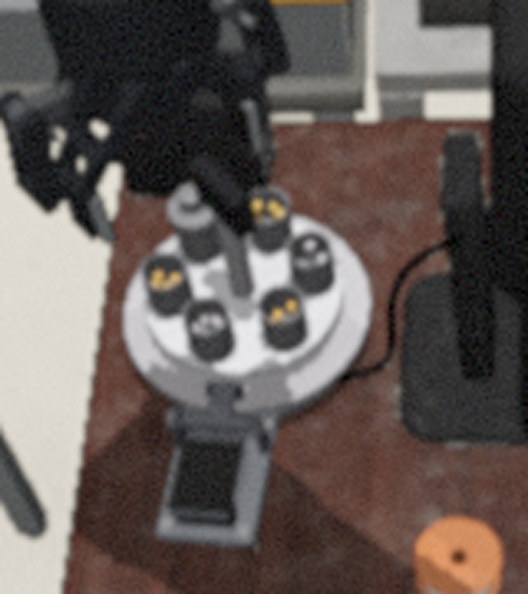

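```bash
cat > fit3.py <<'E'
from h import *
from fit import world
from scipy.optimize import least_squares
w=pickle.load(open("w6.pkl","rb"))
W=lambda u:(np.array(u)+.5)/2.5+np.array((190,0))-.5
def jar(p,k,z=.086):
    th=p[3]+np.pi+k*np.pi/3
    return world(p[:3],[.05*np.cos(th),.05*np.sin(th),z])
jw={1:(294,228),2:(290,345),3:(384,402),4:(487,348)}
S=[((228,436),(-.101,0,.036)),((139,517),(-.176,0,.012)),((176,490),(-.151,0,.042)),((376,283),(0,0,.03))]
def res(p):
    r=[]
    for k,u in jw.items(): r+=list(proj(w,jar(p,k))[0]-W(u))
    r+=list(proj(w,jar(p,0,.112))[0]-W((420,145)))
    for u,X in S: r+=list(proj(w,world(p[:3],X))[0]-W(u))
    return r
s=least_squares(res,[.599,.257,-.127,-2.33],loss="soft_l1");p=s.x
print(p.round(4),np.array(res(p)).reshape(-1,2).round(1).tolist())
im=cv2.resize(w["pixels"][0:240,190:460],None,fx=2.5,fy=2.5,interpolation=cv2.INTER_CUBIC)
def dot(X,c):
    u=(proj(w,X)[0]-[190,0]+.5)*2.5-.5;cv2.circle(im,tuple(int(round(v)) for v in u),2,c,-1)
for t in np.arange(0,6.3,.1):dot(world(p[:3],[.088*np.cos(t),.088*np.sin(t),.03]),(0,0,255))
th=p[3]
for a in(-.026,.026):
  for b in(-.008,.008):dot(world(p[:3],[a*np.cos(th)-b*np.sin(th),a*np.sin(th)+b*np.cos(th),.17]),(255,0,255))
for b in(-.033,.033):
  for a in (-.176,-.1):dot(world(p[:3],[a,b,.012]),(255,255,0))
for k in range(1,6):
  for t in np.arange(0,6.3,.3):dot(jar(p,k)+[.0165*np.cos(t),.0165*np.sin(t),0],(0,255,0))
cv2.imwrite("pics/w6fit.png",im)
print("jaw yaw",p[2]+p[3]+np.pi/2,"end yaw",p[2]+np.pi/2)
E
python3 fit3.py
```

```text
[ 0.5996  0.259  -0.0973 -2.3707] [[0.7, -2.8], [0.5, -0.5], [0.7, 0.7], [0.7, 0.1], [-0.6, -1.0], [0.5, -0.7], [-0.8, 1.2], [-5.7, 5.0], [-1.6, 3.5]]
jaw yaw -0.8971897906521615 end yaw 1.473473396598711
```

View pics/w6fit.png

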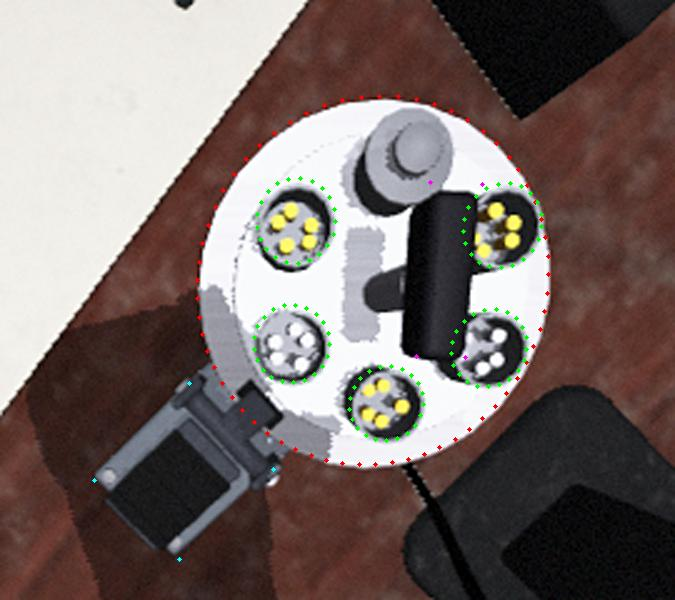

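```bash
sed -i 's/((176,490),(-.151,0,.042)),//' fit3.py && python3 fit3.py
```

```text
[ 0.5993  0.259  -0.0974 -2.3703] [[0.5, -2.6], [0.3, -0.2], [0.6, 0.9], [0.5, 0.3], [-0.8, -0.7], [0.4, -0.6], [-0.9, 1.4], [-1.8, 3.7]]
jaw yaw -0.8969394162238817 end yaw 1.4733804455959834
```

View pics/w6fit.png

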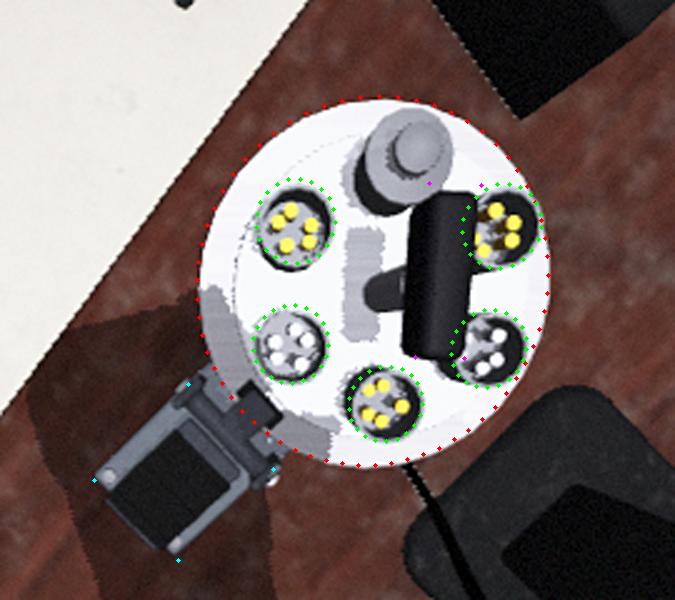

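>>> {"op": "step_arm", "data": {
  "plan": [
    [[2, 0, 0, 0], [5, 0.1, 0, 0], [8, 0.2, -0.5, -0.01], [10, 0.2, -2, -0.02], [10.3, 0.2, -4, -0.02], [10.3, 0.2, -5.5, -0.02], [10.3, 0.2, -5.5, -0.02]]
  ]
}}

```text
clock: 8.07
position: [0.596, 0.2592, 0.3836]
tool_rot: [3.133, 0.003, -0.892]
force: [0.1, 0.5, -0.1]
grip_width: 0.0855
```

```bash
python3 - <<'E'
from workcell import bot
import cv2,pickle
from h import *
o=bot.observe();print(o["qpos"].round(2),o["position"],o["tool_rot"],o["force"])
f=bot.grab_frame("wrist");pickle.dump(f,open("w7.pkl","wb"))
im=f["pixels"].copy()
for X in [(.599,.258,.17)]:
    u=proj(f,X)[0];print(u);cv2.circle(im,tuple(int(v)for v in u),2,(0,0,255),-1)
# grasp axis at z=.17
u=proj(f,[o["position"][0],o["position"][1],.17])[0];cv2.circle(im,tuple(int(v)for v in u),2,(0,255,0),-1);print(u)
cv2.imwrite("pics/w7.png",im)
E
```

```text
[-0.06  0.67 -0.72  1.52  0.47  1.13 -1.76] [0.59600116 0.25916674 0.3835656 ] [ 3.13334838e+00  2.75139695e-03 -8.92160002e-01] [ 0.08384876  0.46103631 -0.08427644]
[291.43243316 227.93589299]
[287.24447646 230.20116371]
```

View pics/w7.png

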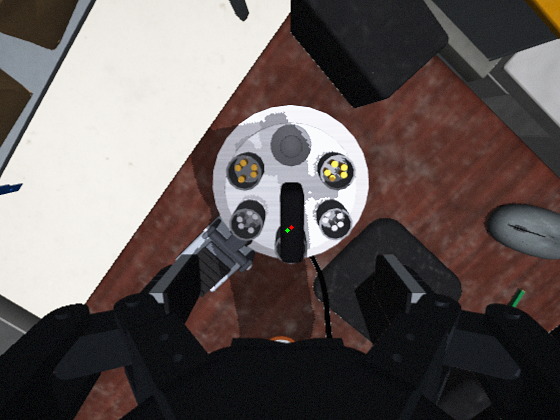

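>>> {"op": "step_arm", "data": {
  "plan": [
    [[0.2, 0, -1, 0], [0.4, 0, -2.5, 0], [0.4, 0, -4, 0], [0.4, 0, -5.5, 0], [0.4, 0, -6.8, 0], [0.4, 0, -7.3, 0], [0.4, 0, -7.3, 0], [0.4, 0, -7.3, 0]]
  ]
}}

```text
clock: 8.78
position: [0.6002, 0.2596, 0.313]
tool_rot: [3.136, 0.002, -0.892]
force: [1.1, -0.2, -0.1]
grip_width: 0.0852
```

```bash
python3 - <<'E'
from workcell import bot
import cv2,pickle
from h import *
o=bot.observe();print(o["qpos"].round(2),o["position"],o["tool_rot"],o["force"])
f=bot.grab_frame("wrist");cv2.imwrite("pics/w8.png",f["pixels"])
print(proj(f,[o["position"][0],o["position"][1],.17]))
f=bot.grab_frame("side");cv2.imwrite("pics/s8.png",f["pixels"])
E
```

```text
[-0.08  0.75 -0.68  1.57  0.53  1.02 -1.8 ] [0.60018127 0.25960215 0.31300798] [ 3.13560885e+00  2.36663131e-03 -8.91967588e-01] [ 1.07812884 -0.2022119  -0.09567663]
[[286.98481415 285.91966709]]
```

View pics/w8.png

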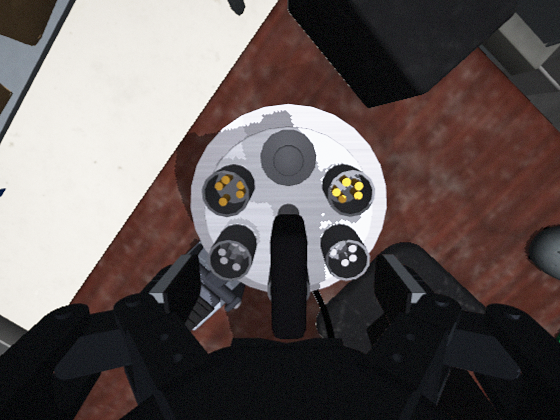

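View pics/s8.png

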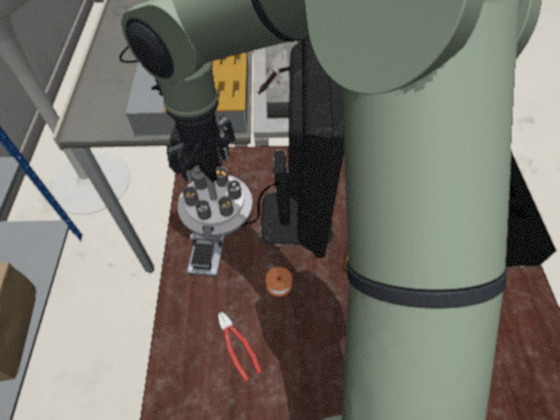

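>>> {"op": "step_arm", "data": {
  "plan": [
    [[0, 0, -0.2, 0], [0, 0, -0.3, 0], [0, 0, -0.3, 0], [0, 0, -0.3, 0], [0, 0, -0.3, 0], [0, 0, -0.3, 0], [0, 0, -0.3, 0], [0, 0, -0.3, 0]]
  ],
  "jaw": 1,
  "force": 60
}}

```text
clock: 9.55
position: [0.6006, 0.2593, 0.3108]
tool_rot: [3.137, 0.001, -0.893]
force: [2.0, -4.0, 3.3]
grip_width: 0.015
```

>>> {"op": "step_arm", "data": {
  "plan": [
    [[0, 0, 0, 0.03], [0, 0, 0, 0.09], [0, 0, 0, 0.16], [0, 0, 0, 0.23], [0, 0, 0, 0.3], [0, 0, 0, 0.37], [0, 0, 0, 0.44], [0, 0, 0, 0.48], [0, 0, 0, 0.5], [0, 0, 0, 0.5]]
  ]
}}

```text
clock: 10.38
position: [0.6001, 0.2597, 0.3108]
tool_rot: [3.137, 0.002, -0.391]
force: [-4.6, 1.1, 3.8]
grip_width: 0.0152
```

```bash
python3 - <<'E'
from workcell import bot
o=bot.observe();print(o["qpos"].round(2),o["position"],o["tool_rot"],o["force"],o["moment"])
E
```

```text
[-0.02  0.79 -0.79  1.57  0.62  1.06 -1.37] [0.60010316 0.25974695 0.31080774] [ 3.13697388e+00  2.47644032e-03 -3.91328131e-01] [-4.5537398   1.11680266  3.83311044] [0.23223222 0.91002085 0.01086637]
```

>>> {"op": "step_arm", "data": {
  "plan": [
    [[0, 0, 0, 0.03], [0, 0, 0, 0.1], [0, 0, 0, 0.19], [0, 0, 0, 0.28], [0, 0, 0, 0.37], [0, 0, 0, 0.46], [0, 0, 0, 0.55], [0, 0, 0, 0.64], [0, 0, 0, 0.73], [0, 0, 0, 0.82], [0, 0, 0, 0.88], [0, 0, 0, 0.9]]
  ]
}}

```text
clock: 11.38
position: [0.599, 0.2601, 0.3108]
tool_rot: [3.138, 0.005, 0.513]
force: [-14.9, -2.0, 8.4]
grip_width: 0.0149
```

>>> {"op": "step_arm", "data": {
  "plan": [
    [[0, 0, 0, 0.05], [0, 0, 0, 0.12], [0, 0, 0, 0.21], [0, 0, 0, 0.3], [0, 0, 0, 0.39], [0, 0, 0, 0.48], [0, 0, 0, 0.57], [0, 0, 0, 0.66], [0, 0, 0, 0.74], [0, 0, 0, 0.78], [0, 0, 0, 0.8], [0, 0, 0, 0.8]]
  ]
}}

```text
clock: 12.38
position: [0.598, 0.2598, 0.3108]
tool_rot: [3.14, 0.008, 1.313]
force: [-15.8, -9.6, 12.1]
grip_width: 0.0153
```

```bash
python3 - <<'E'
from workcell import bot
import cv2,pickle
from h import *
o=bot.observe();print(o["qpos"].round(2),o["position"],o["tool_rot"],o["force"],o["moment"])
D={n:bot.grab_frame(n) for n in("wrist","side","top")}
pickle.dump(D,open("f9.pkl","wb"))
for n,f in D.items():cv2.imwrite(f"pics/{n}9.png",f["pixels"])
E
```

```text
[ 0.14  0.93 -1.13  1.57  0.88  1.23  0.16] [0.59804267 0.25979335 0.3108061 ] [3.1399084  0.00761403 1.31349291] [-15.8318134   -9.61678282  12.11626409] [-1.2587496   2.53492879 -0.01997464]
```

View pics/wrist9.png

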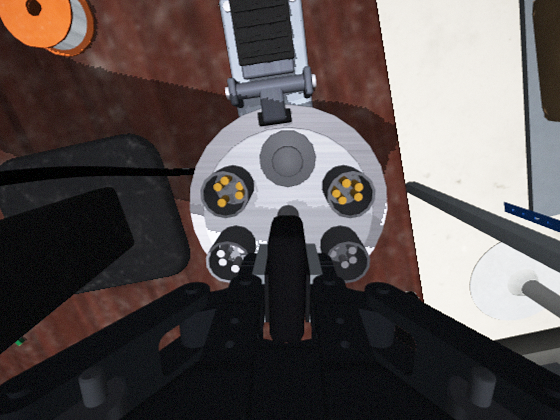

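View pics/side9.png

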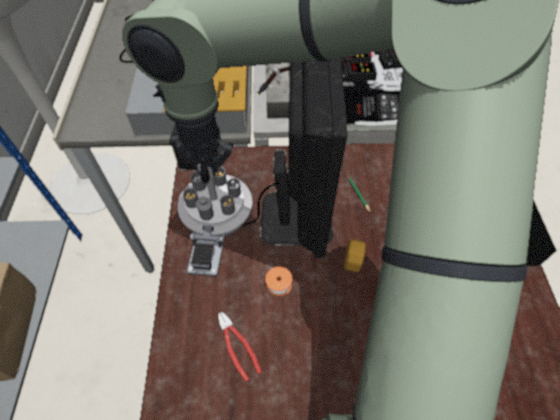

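View pics/top9.png

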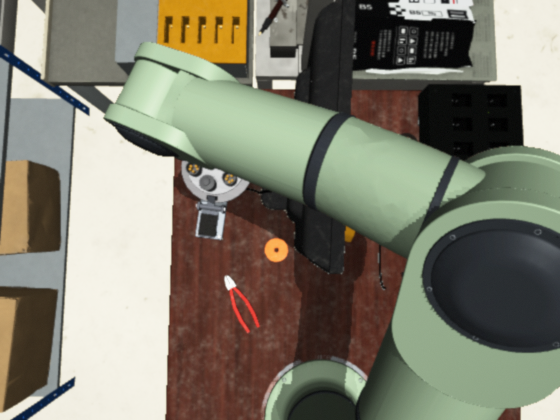

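```bash
python3 - <<'E'
from h import *
D=pickle.load(open("f9.pkl","rb"));d0=pickle.load(open("f0.pkl","rb"))
cv2.imwrite("pics/w9c.png",cv2.resize(D["wrist"]["pixels"][0:200,180:400],None,fx=3,fy=3,interpolation=cv2.INTER_CUBIC))
a=cv2.absdiff(D["side"]["pixels"],d0["side"]["pixels"])
cv2.imwrite("pics/diff9.png",np.hstack([cv2.resize(x["pixels"][60:270,240:380],None,fx=2.4,fy=2.4) for x in(d0["side"],D["side"])]))
E
```

```text
(no output)
```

View pics/w9c.png

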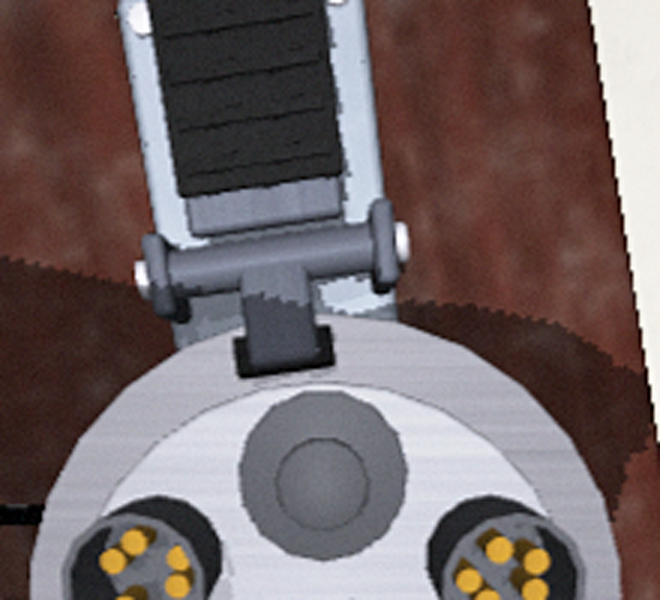

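View pics/diff9.png

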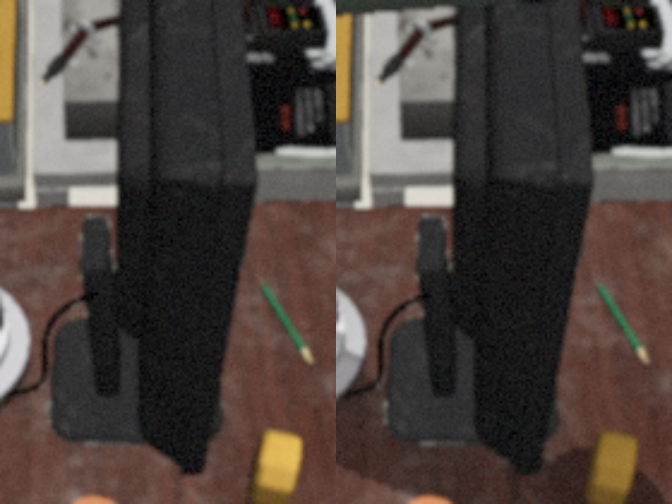

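```bash
python3 - <<'E'
from h import *
f=pickle.load(open("f9.pkl","rb"))["wrist"]
B=lambda u,z:back(f,np.array(u)/3+[180,0]-np.array([1/3,1/3]),z)
ang=lambda v:np.arctan2(v[1],v[0])
a,b=B((143,280),.036),B((402,242),.036);print("hinge",a,b,ang(b-a)-np.pi/2+np.pi, "y-axis yaw",ang(a-b),ang(b-a))
for s,e in(((122,0),(160,235)),((362,0),(383,200))):
    v=B(e,.012)-B(s,.012);print("edge yaw",ang(v))
for s,e in(((150,0),(178,195)),((326,0),(343,175))):
    v=B(e,.042)-B(s,.042);print("pad edge yaw (approx, sloped)",ang(v))
k1,k5=back(f,(227,193),.086),back(f,(350,193),.086);print("rims",k1,k5,"perp",ang(k5-k1),np.linalg.norm(k1-k5))
j=B((323,482),.112);print("knob",j)
m=(a+b)/2;print("hinge mid",m)
# axis estimate: from rims mid + 25mm along jar dir opposite
u=(k5-k1)/np.linalg.norm(k5-k1);n=np.array([-u[1],u[0],0]);
for s in(1,-1):print("ctr",(k1+k5)/2+s*.025*n)
E
```

```text
hinge [0.49423409 0.23586428 0.036     ] [0.5026404  0.30368898 0.036     ] 3.01827990639736 y-axis yaw -1.6941090739873297 1.4474835796024634
edge yaw -0.1316865706299273
edge yaw -0.124689600342697
pad edge yaw (approx, sloped) -0.14397225874496816
pad edge yaw (approx, sloped) -0.14434762841224255
rims [0.56322546 0.22419143 0.086     ] [0.58450379 0.30561762 0.086     ] perp 1.3151918080264189 0.08416050425603323
knob [0.54976544 0.27067473 0.112     ]
hinge mid [0.49843725 0.26977663 0.036     ]
ctr [0.54967686 0.27122528 0.086     ]
ctr [0.59805239 0.25858377 0.086     ]
```

>>> {"op": "step_arm", "data": {
  "plan": [
    [[-0.03, -0.02, 0, 0.02], [-0.06, -0.04, 0, 0.05], [-0.1, -0.05, 0, 0.08], [-0.1, -0.05, 0.03, 0.11], [-0.1, -0.05, 0.03, 0.13], [-0.1, -0.05, 0.03, 0.13], [-0.1, -0.05, 0.03, 0.13], [-0.1, -0.05, 0.03, 0.13]]
  ]
}}

```text
clock: 13.2
position: [0.5975, 0.2594, 0.3109]
tool_rot: [3.139, 0.007, 1.441]
force: [5.0, 2.7, -6.8]
grip_width: 0.015
```

```bash
python3 - <<'E'
from workcell import bot
from h import *
o=bot.observe();print(o["qpos"].round(2),o["qd"].round(3),o["position"],o["tool_rot"],o["force"],o["moment"])
f=bot.grab_frame("wrist");pickle.dump(f,open("w10.pkl","wb"));cv2.imwrite("pics/w10.png",f["pixels"])
cv2.imwrite("pics/w10c.png",cv2.resize(f["pixels"][0:200,180:400],None,fx=3,fy=3,interpolation=cv2.INTER_CUBIC))
s=bot.grab_frame("side");cv2.imwrite("pics/s10.png",cv2.resize(s["pixels"][140:300,140:300],None,fx=3.5,fy=3.5,interpolation=cv2.INTER_CUBIC))
E
```

```text
[ 0.15  0.94 -1.15  1.57  0.9   1.24  0.28] [-0.003  0.     0.002 -0.001 -0.002  0.001  0.   ] [0.59748191 0.25937542 0.3108882 ] [3.138943   0.00665161 1.44089445] [ 5.03866982  2.65610502 -6.7664075 ] [ 1.14453468 -1.52678409  0.03096785]
```

View pics/w10.png

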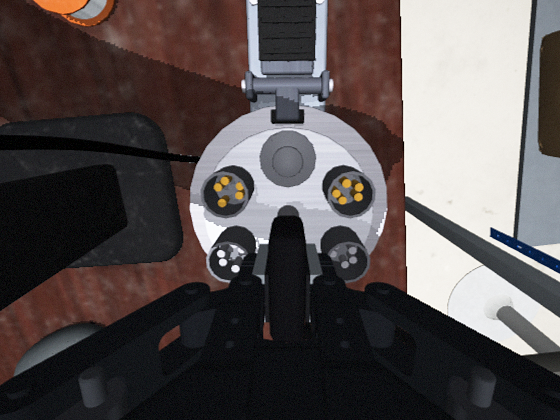

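View pics/w10c.png

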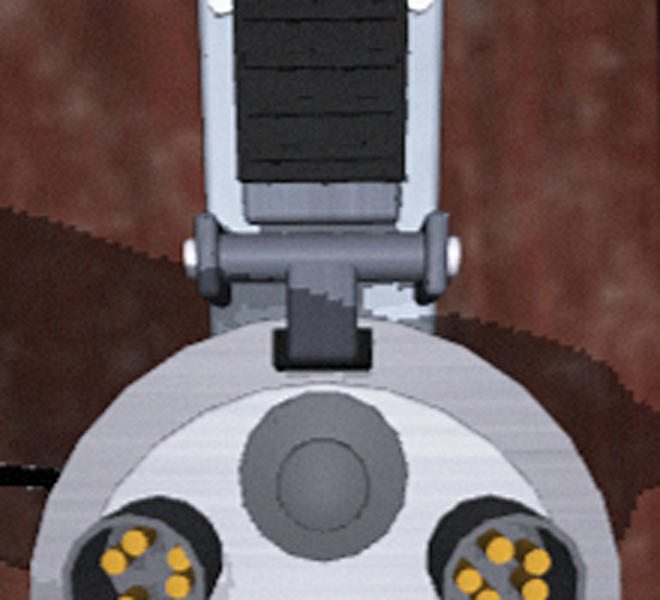

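View pics/s10.png

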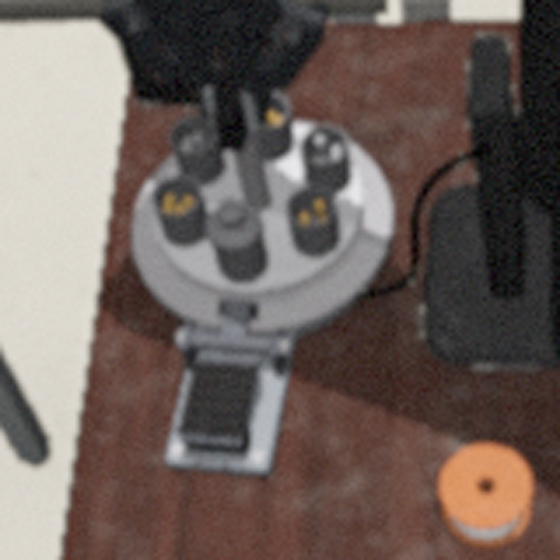

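>>> {"op": "step_arm", "data": {
  "plan": [
    [[0, 0, 0, 0.004], [0, 0, 0, 0.004], [0, 0, 0, 0.004], [0, 0, 0, 0.004], [0, 0, 0, 0.004], [0, 0, 0, 0.004]]
  ]
}}

```text
clock: 13.8
position: [0.5975, 0.2594, 0.3108]
tool_rot: [3.139, 0.007, 1.445]
force: [1.5, -0.7, -2.0]
grip_width: 0.0151
```

```bash
python3 - <<'E'
from workcell import bot
o=bot.observe();print(o["clock"],o["tool_rot"],o["force"],abs(o["qd"]).max(),o["grip_width"])
print(bot.job_done())
E
```

```text
13.8 [3.13894016 0.00656626 1.44480192] [ 1.52896086 -0.6759888  -2.01110337] 0.0017130089879117839 0.015101288059927491
the job is handed in; nothing more can be done
None
```

The job is handed in at 13.8 s. The brake pedal is down, the lidded jar stands at the front in line with the pedal, and the arm is still gripping the handle.

- **Pedal:** I pressed it with closed fingers, and it met its stop at a fingertip height of about 41 mm. The wrist force there was about 39 N vertical, just over 40 N in all. That is more than was needed and close to the 40 N limit on the arm or gripper body, though only the fingertips touched. The pedal was still down after release and in the last pictures.
- **Turn:** I gripped the handle at 60 N and turned it about 2.34 rad counterclockwise. In the last wrist picture the jar's knob was within 1 pixel of the middle of the hinge in the enlarged view. The hinge was level to about 0.01 rad, and I then added a final 0.004 rad.
- **At hand-in:** The wrist force was under 3 N and the arm was at rest, with a grip opening of 15 mm.
- **Surroundings:** The reel, tape measure and monitor looked unmoved in the pictures. The forearm ended above the monitor, which had not shifted.
- **Disagreements between checks:**
  - One wrist-picture fit gave the stand's turn as -0.097 rad. The other fits and the close-up measurements gave -0.124 to -0.132, and I used about -0.127.
  - The middle of the pedal pad appeared 7 to 10 mm nearer the hinge than its stated position.

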